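# Set out the stacked paint pots on their saucers

### The arm

A 6-joint arm with a two-finger parallel gripper is mounted at the origin on the work surface. World frame = base frame: x ahead of the robot, y to its left, z up, the work surface at z = 0. Lengths are in mm, angles in rad, forces in N, time in s.
With the tool pointing down it reaches from about 350 to 725 mm from the base axis. Payload 4.3 kg.
Tool frame: the origin (TCP) lies midway between the tips of the shut fingers; the grasp point (between the pads) lies 19 mm behind it; z points along the fingers, y is the line along which they close (so a half turn about z gives the same grasp; the last joint's range is limited). The gripper opens to 85 mm and grips with 20 to 120 N. Pads are 22 mm wide; open, the fingers measure 114 mm over their backs; the gripper's body (76 mm by 85 mm) begins 54 mm behind the grasp point. The pads swing forward as they close: fully open they stand 13 mm farther back than shut.
Start: joints at [1.067, 0.377, 0.081, 1.274, 0, 1.46], TCP at [220.638, 531.023, 231.329] pointing down, gripper open.
Joint ranges: [-2.72, 2.72], [-0.84, 1.66], [-1.02, 1.22], [-1.77, 2.12], [-1.37, 1.28], [-3.14, 3.14]. Speed limits (rad/s): [2.57, 2.57, 3.14, 3.14, 3.14, 3.14].

### API

Orientations are given as [roll, pitch, yaw] about the fixed x, y, z axes, in that order (R = Rz(yaw) Ry(pitch) Rx(roll)).
In Python, from workcell import r, viewer gives the robot as it stands. The module is installed in compiled form; this text tells all that it offers.
- The arm moves only by the tool jog_arm, never from a script. Its argument "targets" is a list of rows, each a list of 7 numbers: the turn, a rotation vector about the tool's x, y, z in degrees, then the shift along the tool's x, y, z in m, then the finger opening in m, from 0 to 0.0854. A call has 1 to 20 rows; each row is the pose to reach, as a shift and turn from the pose commanded when the call began, along the tool's axes at that moment; what a row does not reach only later rows make up. A row lasts 1/10 s, in which the tool goes at most 50 mm and 8.59 degrees, less where a joint would pass 70% of its speed; a pose out of reach is approached as far as the arm can. A call with a gripper value outside its range is refused whole. The fingers move at their own pace and stop on an object; "squeeze" is the grip in N (left out, the last holds). Time passes only in rows, so rows that repeat a pose let the fingers close. It gives the time, the measured TCP pose, the force, the opening and the grip force at its end, in the units of the state.
- r.sense(): the state, without advancing time (a new reading comes with each control period).
- viewer.grab_frame(name): name is "scene" or "top" or "wrist"; returns a dict with "img" (480x640x3 uint8, red, green, blue), "fovy" (degrees; the focal length in pixels is half the picture's height over the tangent of half this angle, whatever the lens; pixels are square), "cx", "cy" (the principal point, pixels), "R" (3x3) and "t" (3): a world point X has camera coordinates R X + t; the wrist camera has in their place "T_tool_cam" (4x4, takes a point from camera to tool coordinates, whose origin is the TCP and whose axes are the flange's). Camera axes: x right, y down, z forward; pixel columns grow to the right and rows downward; lengths in mm; the calibration is good to about 2 mm. A picture is of the moment at which its call begins: read the wrist's pose just before it. There is no depth.
- r.close_job(): hands the job in; it is judged then, once.
The state is a dict: "time_s": time; "joints": joint angles; "dq": joint speeds; "joint_efforts": joint torques, N m; "tcp_pos": TCP position; "eef_rot": TCP orientation; "contact_force": force on the tool from outside, world axes, zero at the start; "torque": the same for the moment, N m; "finger_gap": finger opening in mm; "finger_force": force on a finger pad.
Only numpy, scipy, OpenCV 4.12 (cv2) and the standard library are available. Lean on these libraries where they do the work, as an engineer would, in place of code of your own. Each camera call takes 0.05 s, during which the arm holds its last target. There are 200 camera calls.

### The job

Get the paints ready for class: take the two stacks of closed paint pots apart and stand each pot upright in the middle of the drip saucer of its own colour. Move one pot at a time, set each down without dropping it or tipping it over, and leave the putty jar and the white cup where they are.

Things in the scene. Friction and masses are not known exactly. Their poses are not given: they have to be found in the camera images.
- red_pot: The large closed red paint pot: rigid straight-sided white cylinder with a red band and a flat red lid, 60 mm across, 55 mm tall, about 180 g. Stands on the table at the start, with one of the two small pots (yellow or green) on top of its flat lid. Origin: centre of its underside; z up along its axis; it looks the same at every yaw.
- blue_pot: The large closed blue paint pot: rigid straight-sided white cylinder with a blue band and a flat blue lid, 60 mm across, 55 mm tall, about 180 g. Stands on the table at the start, with one of the two small pots (yellow or green) on top of its flat lid. Origin: centre of its underside; z up along its axis; it looks the same at every yaw.
- yellow_pot: The small closed yellow paint pot: rigid straight-sided white cylinder with a yellow band and a flat yellow lid, 42 mm across, 45 mm tall, about 80 g. Stands at the start on the lid of one of the two large pots (red or blue), up to 5 mm off its centre. Origin: centre of its underside; z up along its axis; it looks the same at every yaw.
- green_pot: The small closed green paint pot: rigid straight-sided white cylinder with a green band and a flat green lid, 42 mm across, 45 mm tall, about 80 g. Stands at the start on the lid of one of the two large pots (red or blue), up to 5 mm off its centre. Origin: centre of its underside; z up along its axis; it looks the same at every yaw.
- red_saucer: The red round drip saucer, fixed to the table: 96 mm across over its rim, rim 7 mm high, inner floor 86 mm across at the bottom and 3 mm above the table. Origin: centre of its underside, at table height; z up.
- blue_saucer: The blue round drip saucer, fixed to the table: 96 mm across over its rim, rim 7 mm high, inner floor 86 mm across at the bottom and 3 mm above the table. Origin: centre of its underside, at table height; z up.
- yellow_saucer: The yellow round drip saucer, fixed to the table: 96 mm across over its rim, rim 7 mm high, inner floor 86 mm across at the bottom and 3 mm above the table. Origin: centre of its underside, at table height; z up.
- green_saucer: The green round drip saucer, fixed to the table: 96 mm across over its rim, rim 7 mm high, inner floor 86 mm across at the bottom and 3 mm above the table. Origin: centre of its underside, at table height; z up.
- putty_jar: Bystander: grey jar with a black cap and a paper label, 68 mm across, 85 mm tall, standing on the table at the far side of the work. Origin: centre of its underside.
- water_cup: Bystander: white ceramic cup without a handle, 68 mm across the rim, 80 mm tall, standing beside the jar at the far side of the work. Origin: centre of its underside.
Things that resemble listed ones, but are neither listed nor needed, are in the scene too. Of the things like the yellow_pot, leave any that is grey; of the rest the smaller one is meant.

How it is judged:
By the outcome, as a careful person would: the job done as asked, in the order asked, and still so for the second after the job is handed in, with the robot touching nothing.
It also fails if it takes over 112 s, if anything falls off the work surface, if the arm or the gripper's body presses on something with over 40 N, if the wrist force passes 120 N, or if a joint passes its speed limit or range.

## Working session

There is one attempt and no reset: what is moved stays moved. The work goes in short steps, Python scripts to look and compute and a tool call to move; the robot and the scene stay as the last step left them, time stands still between calls to the robot, and variables do not carry over. Pictures are saved under pics/ and viewed, at most 14 in all, crops included, and the job is handed in when it is done.

Besides the shell and the picture viewer there is one more tool, called after "Call:" as name([rows], argument=value, ...), one row to a line, values as JSON. jog_arm: Moves the arm, as the interface text tells. Its arguments: {"type":"object","properties":{"targets":{"type":"array"},"squeeze":{"type":"number"}},"required":["targets"]}

```bash
mkdir -p pics; cat > h.py <<'E'
import numpy as np, cv2, pickle
from workcell import r, viewer
from scipy.spatial.transform import Rotation as Ro
def grab(n,fn):
    s=r.sense(); f=viewer.grab_frame(n); f['s']=s
    cv2.imwrite(f'pics/{fn}.png',f['img'][:,:,::-1]); pickle.dump(f,open(f'pics/{fn}.pkl','wb')); return f
def load(fn): return pickle.load(open(f'pics/{fn}.pkl','rb'))
def ray(f,u,v):
    F=240/np.tan(np.radians(f['fovy'])/2)
    d=np.array([(u-f['cx'])/F,(v-f['cy'])/F,1])
    if 'R' in f and f.get('R') is not None:
        R=np.array(f['R']);t=np.array(f['t']); return -R.T@t, R.T@d
    T=np.array(f['T_tool_cam']); A=Ro.from_euler('xyz',f['s']['eef_rot']).as_matrix()
    return A@T[:3,3]+np.array(f['s']['tcp_pos']), A@T[:3,:3]@d
def onz(f,u,v,z):
    o,d=ray(f,u,v); return o+d*(z-o[2])/d[2]
def proj(f,X):
    F=240/np.tan(np.radians(f['fovy'])/2)
    c=np.array(f['R'])@X+np.array(f['t']); return f['cx']+F*c[0]/c[2], f['cy']+F*c[1]/c[2]
E
python3 - <<'E'
from h import *
print(r.sense())
for n in ('scene','top','wrist'):
    f=grab(n,n+'0'); print({k:v for k,v in f.items() if k not in('img','s')})
E
```

```text
{'time_s': 0.0, 'joints': array([ 1.06668988e+00,  3.78038199e-01,  7.96240788e-02,  1.27436503e+00,
       -3.40606604e-06,  1.46052766e+00]), 'dq': array([ 0.00035916, -0.00044131, -0.00072148, -0.00020508, -0.00116303,
       -0.0002691 ]), 'joint_efforts': array([ 1.12256417e-03, -4.63600159e+01,  2.69876379e+01,  2.06957379e-02,
        8.97367386e-06,  6.57767515e-06]), 'tcp_pos': array([220.31482715, 530.42368361, 230.37433584]), 'eef_rot': array([-3.13962150e+00, -2.14814853e-04,  2.74775467e+00]), 'contact_force': array([-0.10095328,  0.17602695,  0.51137724]), 'torque': array([ 0.00638774, -0.02349429,  0.00441057]), 'finger_force': 0.0, 'finger_gap': 85.50520399080307}
{'fovy': 46.50879655299618, 'cx': 313.028112639834, 'cy': 241.40309163704237, 'R': array([[-0.82854637,  0.55957599, -0.01963727],
       [ 0.4222339 ,  0.6013856 , -0.67827273],
       [-0.36773556, -0.57027193, -0.73454781]]), 't': array([ 477.72681678, -206.11604237, 1226.03578382])}
{'fovy': 44.98103919427016, 'cx': 314.228976954886, 'cy': 239.75410539662494, 'R': array([[ 0.01098078, -0.99974374,  0.01979584],
       [-0.98306758, -0.01441476, -0.18267555],
       [ 0.18291409, -0.01745472, -0.98297394]]), 't': array([ -13.64049249,  560.41935957, 1027.28348761])}
{'fovy': 69.04941551235636, 'cx': 314.16752581472235, 'cy': 239.66311758370924, 'T_tool_cam': array([[-9.39957107e-04, -9.55358131e-01, -2.95448739e-01,
         7.49573994e+01],
       [ 9.99999530e-01, -9.68089810e-04, -5.10551943e-05,
         5.05012219e-01],
       [-2.37244918e-04, -2.95448648e-01,  9.55358592e-01,
        -1.42304386e+02],
       [ 0.00000000e+00,  0.00000000e+00,  0.00000000e+00,
         1.00000000e+00]])}
```

View pics/top0.png

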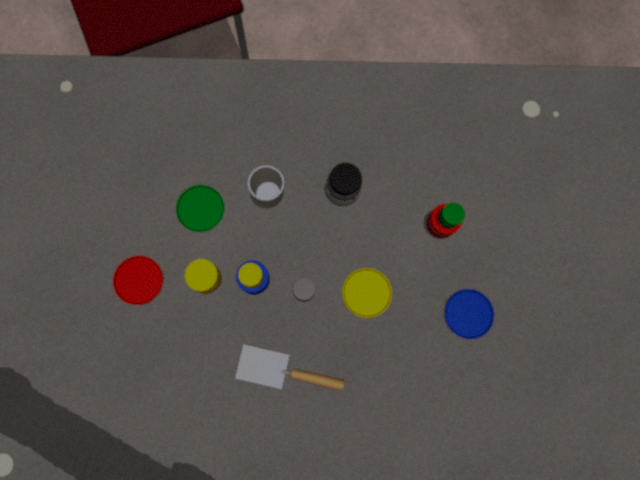

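View pics/scene0.png

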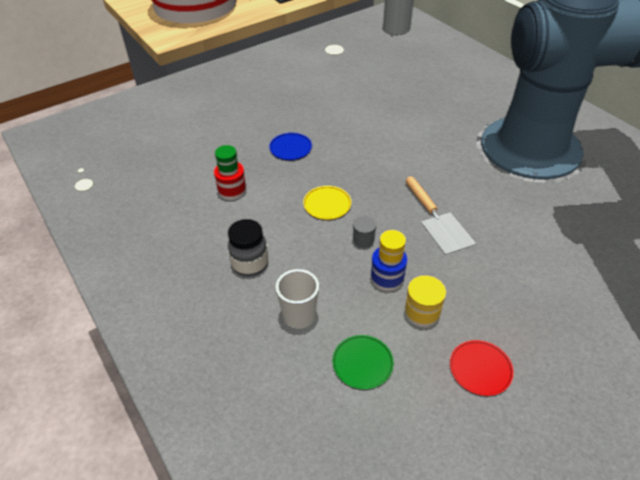

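Top view: the candidates for the yellow pot are the small yellow one on the blue pot (250,274), the bigger yellow one on the table (202,275), and the small grey one (304,290). The description picks (250,274). The green pot at (452,214) stands on red. Saucers: red (138,280), green (200,208), yellow (367,293), blue (469,314).

```bash
cat >> h.py <<'E'
HUE={'red':((0,8),(172,180)),'yellow':((22,35),),'green':((50,75),),'blue':((110,130),)}
def blobs(f,c,amin=120,smin=150,vmin=70):
    h=cv2.cvtColor(f['img'],cv2.COLOR_RGB2HSV); m=0
    for a,b in HUE[c]: m=m|cv2.inRange(h,(a,smin,vmin),(b,255,255))
    cs,_=cv2.findContours(m,cv2.RETR_EXTERNAL,cv2.CHAIN_APPROX_NONE)
    out=[]
    for k in cs:
        if cv2.contourArea(k)>amin:
            e=cv2.fitEllipse(cv2.convexHull(k)); out.append((cv2.contourArea(k),e))
    return out
E
python3 - <<'E'
from h import *
for n,vm in(('top0',70),('scene0',100)):
    f=load(n)
    for c in HUE:
        for a,e in blobs(f,c,vmin=vm):
            u,v=e[0]
            print(n,c,int(a),np.round(e[0],1),np.round(e[1],1),*[np.round(onz(f,u,v,z)[:2]) for z in (5,55,100)])
f=load('top0'); g=cv2.convertScaleAbs(f['img'][180:340,170:490],alpha=1.8)
cv2.imwrite('pics/c1.png',cv2.resize(g,None,fx=2.5,fy=2.5,interpolation=cv2.INTER_CUBIC)[:,:,::-1])
E
```

```text
top0 red 1879 [137.6 279.9] [48.4 50.9] [486. 329.] [481. 315.] [476. 302.]
top0 red 288 [445.4 219.3] [29.5 32.5] [ 614. -265.] [ 603. -252.] [ 592. -241.]
top0 yellow 1870 [366.6 292.4] [48.9 50. ] [ 468. -109.] [ 463. -103.] [459. -98.]
top0 yellow 396 [250.3 274.8] [22.3 24.1] [499. 115.] [493. 110.] [487. 106.]
top0 yellow 879 [201.9 275.5] [33.  35.4] [497. 207.] [491. 198.] [485. 190.]
top0 green 334 [453.3 213.2] [20.8 21.9] [ 626. -281.] [ 615. -267.] [ 604. -256.]
top0 green 1650 [199.6 207.9] [45.9 47.6] [629. 218.] [617. 208.] [606. 200.]
top0 blue 1824 [468.8 313.6] [47.6 50.2] [ 430. -304.] [ 427. -290.] [ 424. -277.]
top0 blue 201 [252.4 276.6] [31.4 32.4] [496. 110.] [490. 106.] [484. 102.]
scene0 red 2619 [481.1 367.8] [52.3 65.3] [487. 328.] [516. 343.] [543. 357.]
scene0 red 131 [228.4 188.8] [13.9 22.5] [ 611. -260.] [ 632. -206.] [ 651. -158.]
scene0 red 253 [228.5 172. ] [22.8 29.7] [ 585. -307.] [ 608. -250.] [ 629. -200.]
scene0 red 259 [186.5   0.5] [19.5 67.8] [  300. -1117.] [  342. -1007.] [ 379. -909.]
scene0 yellow 1419 [424.7 299. ] [41.  48.5] [470. 181.] [500. 205.] [528. 227.]
scene0 yellow 618 [391.5 245.5] [26.8 32.9] [438.  54.] [470.  86.] [499. 116.]
scene0 yellow 1213 [326.9 202.5] [33.8 47.3] [ 469. -110.] [499. -66.] [527. -27.]
scene0 green 2400 [362.5 361.9] [52.9 59.3] [630. 217.] [650. 239.] [668. 259.]
scene0 green 182 [225.1 151.7] [12.7 20.1] [ 559. -372.] [ 583. -312.] [ 605. -257.]
scene0 blue 280 [389.2 259. ] [26.4 34.9] [462.  77.] [493. 108.] [521. 136.]
scene0 blue 848 [290.2 146. ] [27.  41.7] [ 431. -306.] [ 464. -250.] [ 493. -199.]
```

View pics/c1.png

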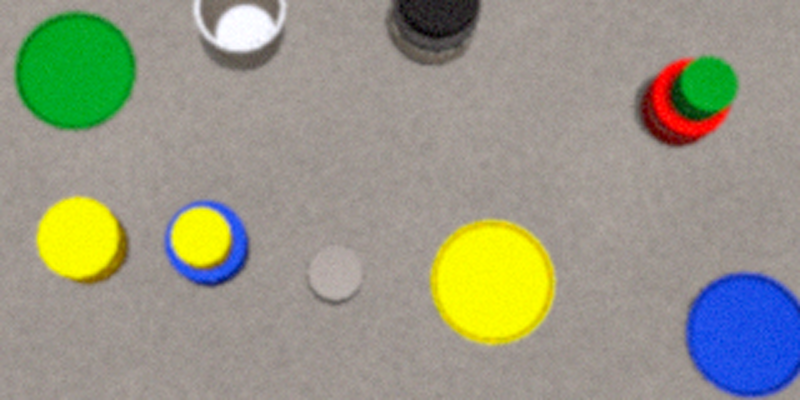

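The crop confirms the choice: the small yellow pot sits on blue at crop (200,237). The wider yellow one at (80,238) stands on the table, and the grey one is at (335,272). I'll hover over the yellow/blue stack with the fingers along world x, clear of the big yellow pot.

Call:
jog_arm([
  [0, 0, 5, -0.02, -0.015, 0, 0.085],
  [0, 0, 12, -0.06, -0.043, 0.003, 0.085],
  [0, 0, 19, -0.105, -0.075, 0.007, 0.085],
  [0, 0, 26, -0.15, -0.107, 0.011, 0.085],
  [0, 0, 33, -0.195, -0.138, 0.015, 0.085],
  [0, 0, 40, -0.24, -0.17, 0.019, 0.085],
  [0, 0, 47, -0.285, -0.202, 0.022, 0.085],
  [0, 0, 54, -0.33, -0.234, 0.026, 0.085],
  [0, 0, 60, -0.37, -0.262, 0.029, 0.085],
  [0, 0, 65, -0.395, -0.28, 0.031, 0.085],
  [0, 0, 67.46, -0.409, -0.29, 0.031, 0.085],
  [0, 0, 67.46, -0.409, -0.29, 0.031, 0.085],
  [0, 0, 67.46, -0.409, -0.29, 0.031, 0.085],
  [0, 0, 67.46, -0.409, -0.29, 0.031, 0.085],
], squeeze=35)

```text
time_s: 1.55
tcp_pos: [486.3, 107.1, 200.1]
eef_rot: [-3.141, -0.0, 1.572]
contact_force: [-0.1, 0.1, 0.3]
finger_gap: 85.3
finger_force: 0.0
```

```bash
python3 - <<'E'
from h import *
f=grab('wrist','w1'); print(f['s']['tcp_pos'],f['s']['eef_rot'],f['s']['joints'])
for c in HUE:
    for a,e in blobs(f,c,600,130,60):
        print(c,int(a),np.round(e[0]),np.round(e[1]),*[np.round(onz(f,*e[0],z)[:2],1) for z in (5,55,100)])
E
```

```text
[486.26014515 107.08874607 200.13179796] [-3.14069603e+00 -4.17818262e-04  1.57179414e+00] [ 8.89819088e-02  2.34218056e-01 -1.99110523e-01  1.13832419e+00
  4.94988476e-04  1.65878002e+00]
yellow 3739 [298. 390.] [65. 82.] [ 468.3 -105. ] [471.1 -62.3] [473.6 -24. ]
yellow 2530 [317. 236.] [55. 62.] [489.7  82.2] [489.3  97.1] [488.9 110.5]
yellow 5000 [321. 108.] [78. 83.] [492.6 203.2] [491.8 200.2] [491.  197.5]
green 9278 [475.  89.] [101. 118.] [630.2 219.1] [609.  213.7] [589.9 208.9]
blue 1378 [319. 222.] [67. 76.] [491.5  96.8] [490.8 109.6] [490.3 121. ]
```

View pics/w1.png

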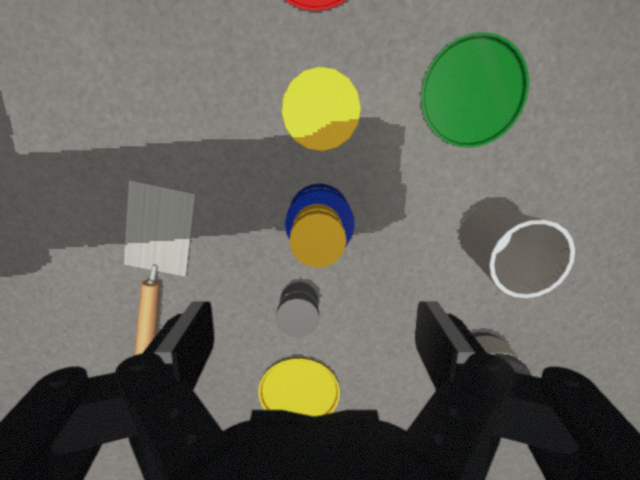

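The wrist view shows the yellow lid at (318,240), in the arm's shadow, with blue beneath it at about (320,220). That puts yellow at about (489,107) and blue at about (490.5,108), which agrees with the other cameras. Descend and grip.

Call:
jog_arm([
  [0, 0, 0, 0, 0.0025, 0.02, 0.085],
  [0, 0, 0, 0, 0.0025, 0.05, 0.085],
  [0, 0, 0, 0, 0.0025, 0.08, 0.085],
  [0, 0, 0, 0, 0.0025, 0.105, 0.085],
  [0, 0, 0, 0, 0.0025, 0.12, 0.085],
  [0, 0, 0, 0, 0.0025, 0.13, 0.085],
  [0, 0, 0, 0, 0.0025, 0.137, 0.085],
  [0, 0, 0, 0, 0.0025, 0.137, 0.07],
  [0, 0, 0, 0, 0.0025, 0.137, 0.06],
  [0, 0, 0, 0, 0.0025, 0.137, 0.053],
  [0, 0, 0, 0, 0.0025, 0.137, 0.048],
  [0, 0, 0, 0, 0.0025, 0.137, 0.044],
  [0, 0, 0, 0, 0.0025, 0.137, 0.035],
  [0, 0, 0, 0, 0.0025, 0.137, 0.03],
  [0, 0, 0, 0, 0.0025, 0.137, 0.03],
  [0, 0, 0, 0, 0.0025, 0.137, 0.03],
  [0, 0, 0, 0, 0.0025, 0.137, 0.03],
], squeeze=35)

```text
time_s: 3.3
tcp_pos: [489.9, 106.3, 63.8]
eef_rot: [3.141, -0.0, 1.57]
contact_force: [-0.7, -0.6, 4.9]
finger_gap: 41.2
finger_force: 35.6
```

Call:
jog_arm([
  [0, 0, 0, 0, 0, -0.004, 0.03],
  [0, 0, 0, 0, 0, -0.015, 0.03],
  [0, 0, 0, 0, 0, -0.035, 0.03],
  [0, 0, 0, 0, 0, -0.058, 0.03],
  [0, 0, 0, 0, 0, -0.075, 0.03],
  [0, 0, 0, -0.005, -0.001, -0.083, 0.03],
  [0, 0, 0, -0.018, -0.002, -0.085, 0.03],
  [0, 0, 0, -0.038, -0.004, -0.085, 0.03],
  [0, 0, 0, -0.065, -0.006, -0.085, 0.03],
  [0, 0, 0, -0.095, -0.009, -0.085, 0.03],
  [0, 0, 0, -0.125, -0.012, -0.085, 0.03],
  [0, 0, 0, -0.155, -0.015, -0.085, 0.03],
  [0, 0, 0, -0.18, -0.018, -0.085, 0.03],
  [0, 0, 0, -0.2, -0.02, -0.085, 0.03],
  [0, 0, 0, -0.212, -0.021, -0.085, 0.03],
  [0, 0, 0, -0.216, -0.021, -0.085, 0.03],
  [0, 0, 0, -0.216, -0.021, -0.085, 0.03],
  [0, 0, 0, -0.216, -0.021, -0.085, 0.03],
  [0, 0, 0, -0.216, -0.021, -0.085, 0.03],
])

```text
time_s: 5.2
tcp_pos: [468.4, -108.9, 148.2]
eef_rot: [-3.141, -0.0, 1.572]
contact_force: [-0.2, -1.2, -1.0]
finger_gap: 41.4
finger_force: 35.5
```

```bash
python3 - <<'E'
from h import *
f=grab('wrist','w2'); print(f['s']['tcp_pos'],f['s']['contact_force'])
for c in ('yellow',):
    for a,e in blobs(f,c,300,130,60):
        print(c,int(a),np.round(e[0]),np.round(e[1]),*[np.round(onz(f,*e[0],z)[:2],1) for z in (5,55,185)])
E
```

```text
[ 468.43455021 -108.90428841  148.18779263] [-0.18627291 -1.23334406 -1.02517153]
yellow 20977 [314. 285.] [146. 234.] [ 468.9 -163.5] [ 468.9 -140.7] [469.1 -81.3]
```

View pics/w2.png

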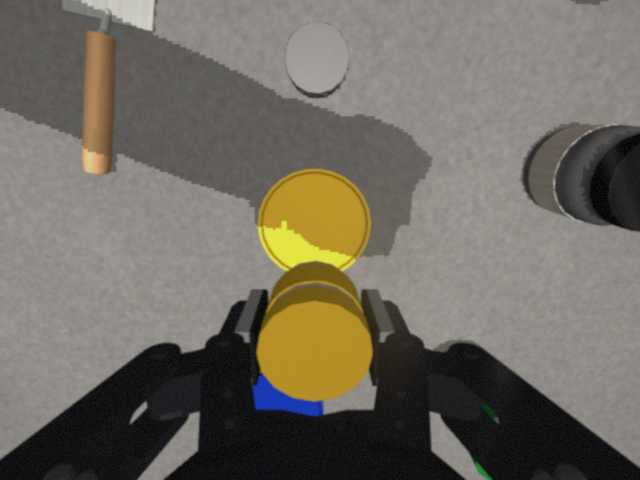

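The yellow pot is held upright, lid centre at (315,342). The saucer ellipse is centred at about (314.5,222).

```bash
python3 - <<'E'
from h import *
f=load('w2'); print(onz(f,314.5,222,6),onz(f,315,342,184.6))
E
```

```text
[ 469.25506335 -105.52561557    6.        ] [ 469.40150781 -103.30017747  184.6       ]
```

Call:
jog_arm([
  [0, 0, 0, -0.0015, 0, 0.015, 0.03],
  [0, 0, 0, -0.0015, 0, 0.04, 0.03],
  [0, 0, 0, -0.0015, 0, 0.07, 0.03],
  [0, 0, 0, -0.0015, 0, 0.095, 0.03],
  [0, 0, 0, -0.0015, 0, 0.115, 0.03],
  [0, 0, 0, -0.0015, 0, 0.126, 0.03],
  [0, 0, 0, -0.0015, 0, 0.131, 0.03],
  [0, 0, 0, -0.0015, 0, 0.134, 0.03],
  [0, 0, 0, -0.0015, 0, 0.1355, 0.03],
  [0, 0, 0, -0.0015, 0, 0.1365, 0.03],
  [0, 0, 0, -0.0015, 0, 0.1365, 0.03],
  [0, 0, 0, -0.0015, 0, 0.1365, 0.03],
])

```text
time_s: 6.45
tcp_pos: [468.9, -111.4, 12.2]
eef_rot: [3.141, 0.0, 1.57]
contact_force: [-0.0, -0.7, -0.8]
finger_gap: 41.1
finger_force: 35.5
```

Call:
jog_arm([
  [0, 0, 0, 0, 0, 0.0005, 0.03],
  [0, 0, 0, 0, 0, 0.001, 0.03],
  [0, 0, 0, 0, 0, 0.001, 0.03],
])

```text
time_s: 6.75
tcp_pos: [468.9, -111.4, 11.8]
eef_rot: [3.141, 0.0, 1.57]
contact_force: [-2.3, 0.5, 8.6]
finger_gap: 41.2
finger_force: 36.3
```

Call:
jog_arm([
  [0, 0, 0, 0, 0, 0.0005, 0.045],
  [0, 0, 0, 0, 0, 0, 0.05],
  [0, 0, 0, 0, 0, 0, 0.058],
  [0, 0, 0, 0, 0, 0, 0.062],
  [0, 0, 0, 0, 0, 0, 0.062],
  [0, 0, 0, 0, 0, -0.008, 0.062],
  [0, 0, 0, 0, 0, -0.03, 0.062],
  [0, 0, 0, 0, 0, -0.06, 0.07],
  [0, 0, 0, 0, 0, -0.095, 0.085],
  [0, 0, 0, 0, 0, -0.13, 0.085],
  [0, 0, 0, -0.01, 0.009, -0.155, 0.085],
  [0, 0, 0, -0.03, 0.027, -0.175, 0.085],
  [0, 0, 0, -0.055, 0.05, -0.188, 0.085],
  [0, 0, 0, -0.08, 0.073, -0.188, 0.085],
  [0, 0, 0, -0.105, 0.096, -0.188, 0.085],
  [0, 0, 0, -0.128, 0.117, -0.188, 0.085],
  [0, 0, 0, -0.141, 0.129, -0.188, 0.085],
  [0, 0, 0, -0.145, 0.133, -0.188, 0.085],
  [0, 0, 0, -0.145, 0.133, -0.188, 0.085],
  [0, 0, 0, -0.145, 0.133, -0.188, 0.085],
])

```text
time_s: 8.75
tcp_pos: [600.8, -255.5, 199.0]
eef_rot: [-3.141, -0.001, 1.571]
contact_force: [-0.2, -0.2, -0.1]
finger_gap: 85.6
finger_force: 0.0
```

```bash
python3 - <<'E'
from h import *
t=grab('top','t3')
for c in ('yellow','blue'):
    for a,e in blobs(t,c): print('top',c,int(a),np.round(e[0],1),np.round(e[1],1),np.round(onz(t,*e[0],55)[:2],1),np.round(onz(t,*e[0],48)[:2],1))
f=grab('wrist','w3'); print(f['s']['tcp_pos'],f['s']['eef_rot'])
for c in ('green','red'):
    for a,e in blobs(f,c,300,130,60):
        print(c,int(a),np.round(e[0]),np.round(e[1]),*[np.round(onz(f,*e[0],z)[:2],1) for z in (5,55,100)])
w=f['img'].copy(); 
cv2.imwrite('pics/c3.png',np.hstack([cv2.resize(t['img'][130:350,170:490],(640,440)),w[:440,150:310]*0])[:,:640,::-1])
E
```

```text
top yellow 1850 [366.6 292.3] [49.  49.7] [ 463.6 -103.2] [ 464.3 -103.9]
top yellow 896 [202.2 275.6] [32.9 36.2] [490.3 197.6] [491.1 198.8]
top blue 787 [252.3 276.7] [31.7 33. ] [489.5 106.2] [490.4 106.8]
[ 600.75550065 -255.32814669  199.11536762] [-3.14118367e+00 -4.58534979e-04  1.57099058e+00]
green 2412 [319. 238.] [55. 60.] [ 605.7 -281.5] [ 605.1 -266.3] [ 604.5 -252.7]
red 1593 [319. 221.] [68. 77.] [ 605.7 -264.6] [ 605.1 -251.9] [ 604.5 -240.6]
```

View pics/w3.png

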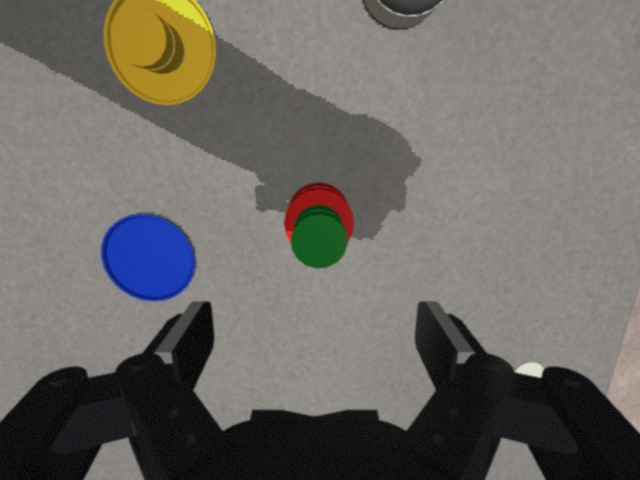

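View pics/c3.png

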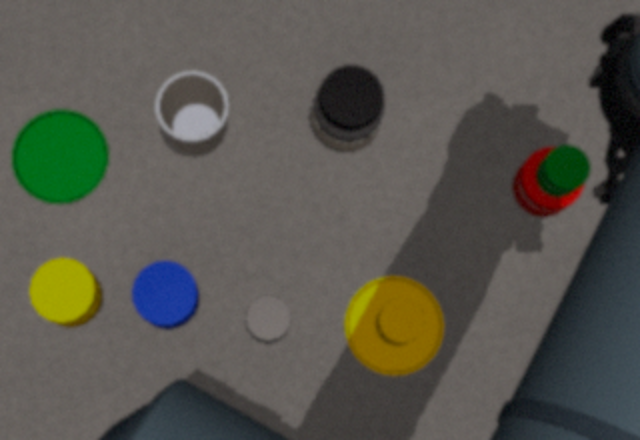

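Yellow stands centred in its saucer (crop (398,322)). Under the gripper, the green lid is at (319,240), so green is at about (604.3,-255.5), with red below it.

Call:
jog_arm([
  [0, 0, 0, 0, 0.0035, 0.02, 0.085],
  [0, 0, 0, 0, 0.0035, 0.05, 0.085],
  [0, 0, 0, 0, 0.0035, 0.08, 0.085],
  [0, 0, 0, 0, 0.0035, 0.105, 0.085],
  [0, 0, 0, 0, 0.0035, 0.12, 0.085],
  [0, 0, 0, 0, 0.0035, 0.13, 0.085],
  [0, 0, 0, 0, 0.0035, 0.1355, 0.085],
  [0, 0, 0, 0, 0.0035, 0.1355, 0.07],
  [0, 0, 0, 0, 0.0035, 0.1355, 0.06],
  [0, 0, 0, 0, 0.0035, 0.1355, 0.053],
  [0, 0, 0, 0, 0.0035, 0.1355, 0.048],
  [0, 0, 0, 0, 0.0035, 0.1355, 0.044],
  [0, 0, 0, 0, 0.0035, 0.1355, 0.035],
  [0, 0, 0, 0, 0.0035, 0.1355, 0.03],
  [0, 0, 0, 0, 0.0035, 0.1355, 0.03],
  [0, 0, 0, 0, 0.0035, 0.1355, 0.03],
  [0, 0, 0, 0, 0.0035, 0.1355, 0.03],
])

```text
time_s: 10.55
tcp_pos: [605.2, -256.5, 63.9]
eef_rot: [3.141, 0.001, 1.57]
contact_force: [-1.6, -0.3, 5.5]
finger_gap: 41.2
finger_force: 35.6
```

Call:
jog_arm([
  [0, 0, 0, 0, 0, -0.004, 0.03],
  [0, 0, 0, 0, 0, -0.015, 0.03],
  [0, 0, 0, 0, 0, -0.035, 0.03],
  [0, 0, 0, 0, 0, -0.06, 0.03],
  [0, 0, 0, 0, 0, -0.085, 0.03],
  [0, 0, 0, 0, 0, -0.11, 0.03],
  [0, 0, 0, 0, 0, -0.122, 0.03],
  [0, 0, 0, 0.01, -0.005, -0.125, 0.03],
  [0, 0, 0, 0.03, -0.012, -0.125, 0.03],
  [0, 0, 0, 0.06, -0.02, -0.125, 0.03],
  [0, 0, 0, 0.1, -0.028, -0.125, 0.03],
  [0, 0, 0, 0.14, -0.035, -0.125, 0.03],
  [0, 0, 0, 0.18, -0.04, -0.125, 0.03],
  [0, 0, 0, 0.22, -0.04, -0.125, 0.03],
  [0, 0, 0, 0.26, -0.035, -0.125, 0.03],
  [0, 0, 0, 0.295, -0.025, -0.125, 0.03],
  [0, 0, 0, 0.32, -0.015, -0.125, 0.03],
  [0, 0, 0, 0.335, -0.01, -0.125, 0.03],
  [0, 0, 0, 0.34, -0.008, -0.125, 0.03],
  [0, 0, 0, 0.34, -0.008, -0.125, 0.03],
])

```text
time_s: 12.55
tcp_pos: [596.5, 83.8, 187.6]
eef_rot: [-3.14, 0.0, 1.571]
contact_force: [-0.5, -0.3, -1.1]
finger_gap: 41.4
finger_force: 35.6
```

Call:
jog_arm([
  [0, 0, 0, 0.005, 0.001, 0, 0.03],
  [0, 0, 0, 0.02, 0.005, 0, 0.03],
  [0, 0, 0, 0.045, 0.012, 0.005, 0.03],
  [0, 0, 0, 0.075, 0.019, 0.015, 0.03],
  [0, 0, 0, 0.105, 0.026, 0.028, 0.03],
  [0, 0, 0, 0.125, 0.031, 0.036, 0.03],
  [0, 0, 0, 0.133, 0.033, 0.04, 0.03],
  [0, 0, 0, 0.134, 0.033, 0.04, 0.03],
  [0, 0, 0, 0.134, 0.033, 0.04, 0.03],
  [0, 0, 0, 0.134, 0.033, 0.04, 0.03],
])

```text
time_s: 13.55
tcp_pos: [630.5, 216.6, 149.1]
eef_rot: [3.141, 0.0, 1.569]
contact_force: [0.3, -0.7, -2.0]
finger_gap: 40.9
finger_force: 35.6
```

```bash
python3 - <<'E'
from h import *
f=grab('wrist','w4'); print(f['s']['tcp_pos'],f['s']['contact_force'])
h=cv2.cvtColor(f['img'],cv2.COLOR_RGB2HSV); m=cv2.inRange(h,(50,130,40),(75,255,255))
print(onz(f,314.5,222,6),onz(f,315,342,184.6))
E
```

```text
[630.469827   216.58524142 149.13197628] [ 0.26472099 -0.65365254 -1.98045369]
[631.46888637 219.64353351   6.        ] [631.40856905 221.58461279 184.6       ]
```

View pics/w4.png

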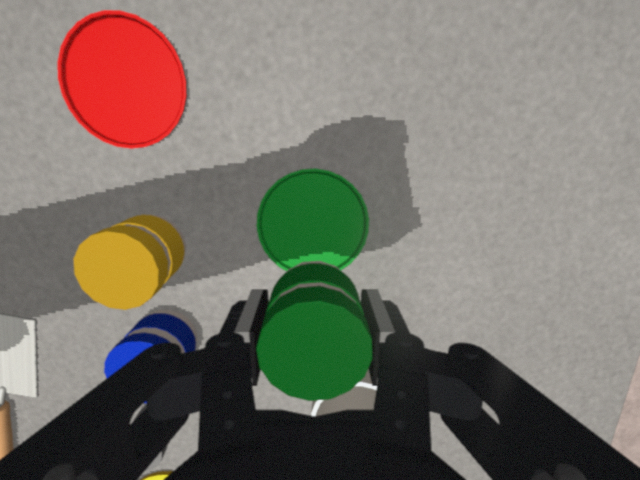

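The green pot is held upright, lid at (315,342). The green saucer is centred at about (313,222), with the cup clear behind the fingers. Lower with a 1 mm correction.

Call:
jog_arm([
  [0, 0, 0, -0.001, -0.001, 0.015, 0.03],
  [0, 0, 0, -0.001, -0.001, 0.04, 0.03],
  [0, 0, 0, -0.001, -0.001, 0.07, 0.03],
  [0, 0, 0, -0.001, -0.001, 0.095, 0.03],
  [0, 0, 0, -0.001, -0.001, 0.115, 0.03],
  [0, 0, 0, -0.001, -0.001, 0.126, 0.03],
  [0, 0, 0, -0.001, -0.001, 0.131, 0.03],
  [0, 0, 0, -0.001, -0.001, 0.134, 0.03],
  [0, 0, 0, -0.001, -0.001, 0.1355, 0.03],
  [0, 0, 0, -0.001, -0.001, 0.1365, 0.03],
  [0, 0, 0, -0.001, -0.001, 0.137, 0.03],
  [0, 0, 0, -0.001, -0.001, 0.1375, 0.03],
  [0, 0, 0, -0.001, -0.001, 0.1375, 0.03],
])

```text
time_s: 14.9
tcp_pos: [629.7, 216.9, 11.9]
eef_rot: [3.14, -0.0, 1.57]
contact_force: [-1.3, 0.1, 4.9]
finger_gap: 41.3
finger_force: 35.9
```

Call:
jog_arm([
  [0, 0, 0, 0, 0, 0, 0.045],
  [0, 0, 0, 0, 0, 0, 0.05],
  [0, 0, 0, 0, 0, 0, 0.058],
  [0, 0, 0, 0, 0, 0, 0.062],
  [0, 0, 0, 0, 0, 0, 0.062],
  [0, 0, 0, 0, 0, -0.008, 0.062],
  [0, 0, 0, 0, 0, -0.03, 0.062],
  [0, 0, 0, 0, 0, -0.06, 0.07],
  [0, 0, 0, 0, 0, -0.095, 0.085],
  [0, 0, 0, 0, 0, -0.125, 0.085],
  [0, 0, 0, -0.008, -0.01, -0.14, 0.085],
  [0, 0, 0, -0.024, -0.03, -0.145, 0.085],
  [0, 0, 0, -0.044, -0.056, -0.145, 0.085],
  [0, 0, 0, -0.064, -0.082, -0.145, 0.085],
  [0, 0, 0, -0.084, -0.107, -0.145, 0.085],
  [0, 0, 0, -0.1, -0.127, -0.145, 0.085],
  [0, 0, 0, -0.108, -0.137, -0.145, 0.085],
  [0, 0, 0, -0.11, -0.14, -0.145, 0.085],
  [0, 0, 0, -0.11, -0.14, -0.145, 0.085],
  [0, 0, 0, -0.11, -0.14, -0.145, 0.085],
])

```text
time_s: 16.9
tcp_pos: [490.0, 107.2, 156.2]
eef_rot: [3.14, -0.0, 1.571]
contact_force: [-0.3, 0.9, -0.2]
finger_gap: 84.9
finger_force: 0.0
```

```bash
python3 - <<'E'
from h import *
f=grab('wrist','w5'); print(f['s']['tcp_pos'],f['s']['eef_rot'])
for c in ('blue','green'):
    for a,e in blobs(f,c,300,130,60):
        print(c,int(a),np.round(e[0]),np.round(e[1]),*[np.round(onz(f,*e[0],z)[:2],1) for z in (5,48,55)])
E
```

```text
[490.00627606 107.19114041 156.21540054] [ 3.14023854e+00 -4.39224959e-04  1.57067266e+00]
blue 5190 [315. 235.] [79. 86.] [491.2  96.5] [491.2 109.2] [491.1 111.2]
green 12537 [494.  82.] [117. 139.] [630.3 219.4] [609.8 214.1] [606.5 213.2]
```

View pics/w5.png

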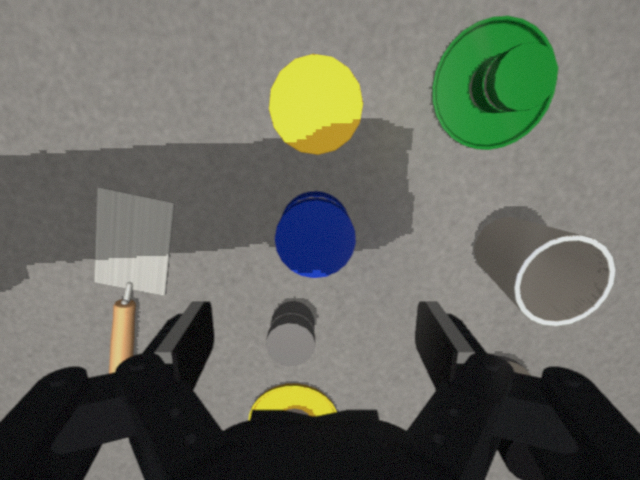

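Green stands in its saucer. The blue lid is at (315,239), so blue is at about (491,108). Grip it.

Call:
jog_arm([
  [0, 0, 0, 0.0005, 0.001, 0.02, 0.085],
  [0, 0, 0, 0.0005, 0.001, 0.05, 0.085],
  [0, 0, 0, 0.0005, 0.001, 0.085, 0.085],
  [0, 0, 0, 0.0005, 0.001, 0.115, 0.085],
  [0, 0, 0, 0.0005, 0.001, 0.132, 0.085],
  [0, 0, 0, 0.0005, 0.001, 0.141, 0.085],
  [0, 0, 0, 0.0005, 0.001, 0.146, 0.085],
  [0, 0, 0, 0.0005, 0.001, 0.146, 0.075],
  [0, 0, 0, 0.0005, 0.001, 0.146, 0.068],
  [0, 0, 0, 0.0005, 0.001, 0.146, 0.063],
  [0, 0, 0, 0.0005, 0.001, 0.146, 0.058],
  [0, 0, 0, 0.0005, 0.001, 0.146, 0.05],
  [0, 0, 0, 0.0005, 0.001, 0.146, 0.045],
  [0, 0, 0, 0.0005, 0.001, 0.146, 0.045],
  [0, 0, 0, 0.0005, 0.001, 0.146, 0.045],
  [0, 0, 0, 0.0005, 0.001, 0.146, 0.045],
], squeeze=50)

```text
time_s: 18.55
tcp_pos: [491.2, 107.4, 11.1]
eef_rot: [3.139, -0.0, 1.57]
contact_force: [-0.9, -0.2, 6.2]
finger_gap: 59.3
finger_force: 53.3
```

Call:
jog_arm([
  [0, 0, 0, 0, 0, -0.004, 0.045],
  [0, 0, 0, 0, 0, -0.015, 0.045],
  [0, 0, 0, 0, 0, -0.035, 0.045],
  [0, 0, 0, 0, 0, -0.06, 0.045],
  [0, 0, 0, 0, 0, -0.085, 0.045],
  [0, 0, 0, 0, 0, -0.105, 0.045],
  [0, 0, 0, -0.003, 0, -0.115, 0.045],
  [0, 0, 0, -0.012, -0.002, -0.12, 0.045],
  [0, 0, 0, -0.03, -0.004, -0.12, 0.045],
  [0, 0, 0, -0.055, -0.008, -0.12, 0.045],
  [0, 0, 0, -0.09, -0.013, -0.12, 0.045],
  [0, 0, 0, -0.13, -0.019, -0.12, 0.045],
  [0, 0, 0, -0.17, -0.025, -0.12, 0.045],
  [0, 0, 0, -0.21, -0.031, -0.12, 0.045],
  [0, 0, 0, -0.25, -0.037, -0.12, 0.045],
  [0, 0, 0, -0.285, -0.042, -0.12, 0.045],
  [0, 0, 0, -0.31, -0.046, -0.12, 0.045],
  [0, 0, 0, -0.325, -0.048, -0.12, 0.045],
  [0, 0, 0, -0.33, -0.049, -0.12, 0.045],
  [0, 0, 0, -0.33, -0.049, -0.12, 0.045],
])

```text
time_s: 20.55
tcp_pos: [440.4, -222.5, 129.3]
eef_rot: [-3.141, -0.001, 1.57]
contact_force: [0.6, 0.2, -1.0]
finger_gap: 58.9
finger_force: 54.0
```

Call:
jog_arm([
  [0, 0, 0, -0.005, -0.001, 0, 0.045],
  [0, 0, 0, -0.018, -0.003, 0, 0.045],
  [0, 0, 0, -0.038, -0.006, 0, 0.045],
  [0, 0, 0, -0.058, -0.009, 0, 0.045],
  [0, 0, 0, -0.073, -0.011, 0, 0.045],
  [0, 0, 0, -0.08, -0.012, 0, 0.045],
  [0, 0, 0, -0.082, -0.012, 0, 0.045],
  [0, 0, 0, -0.082, -0.012, 0, 0.045],
  [0, 0, 0, -0.082, -0.012, 0, 0.045],
])

```text
time_s: 21.45
tcp_pos: [428.9, -303.9, 129.7]
eef_rot: [-3.141, -0.001, 1.571]
contact_force: [-0.7, -0.3, -0.4]
finger_gap: 59.2
finger_force: 54.0
```

```bash
python3 - <<'E'
from h import *
f=grab('wrist','w6'); print(f['s']['tcp_pos'],f['s']['contact_force'])
E
```

```text
[ 428.87756087 -303.93404432  129.67995572] [-0.72913466 -0.3231837  -0.43684524]
```

View pics/w6.png

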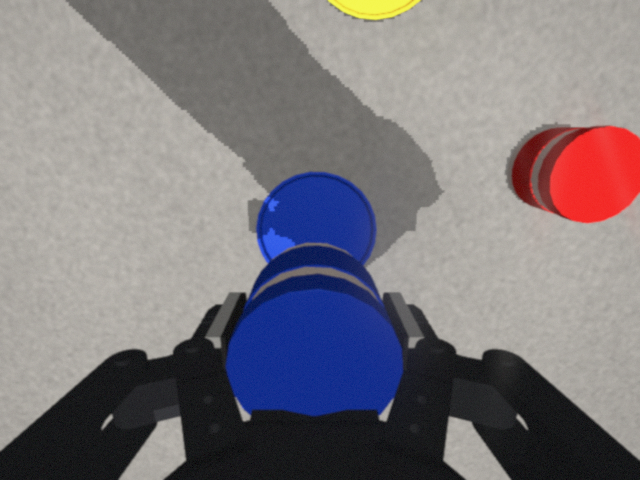

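The blue pot is held upright, lid at (315,365). The saucer centre is at about (316.5,228). Lower with a small correction.

Call:
jog_arm([
  [0, 0, 0, -0.0015, 0.001, 0.01, 0.045],
  [0, 0, 0, -0.0015, 0.001, 0.03, 0.045],
  [0, 0, 0, -0.0015, 0.001, 0.055, 0.045],
  [0, 0, 0, -0.0015, 0.001, 0.08, 0.045],
  [0, 0, 0, -0.0015, 0.001, 0.098, 0.045],
  [0, 0, 0, -0.0015, 0.001, 0.107, 0.045],
  [0, 0, 0, -0.0015, 0.001, 0.112, 0.045],
  [0, 0, 0, -0.0015, 0.001, 0.114, 0.045],
  [0, 0, 0, -0.0015, 0.001, 0.115, 0.045],
  [0, 0, 0, -0.0015, 0.001, 0.1155, 0.045],
  [0, 0, 0, -0.0015, 0.001, 0.116, 0.045],
  [0, 0, 0, -0.0015, 0.001, 0.116, 0.045],
])

```text
time_s: 22.7
tcp_pos: [430.2, -306.5, 14.2]
eef_rot: [3.141, 0.001, 1.57]
contact_force: [-0.3, -0.8, -0.5]
finger_gap: 58.9
finger_force: 54.1
```

Call:
jog_arm([
  [0, 0, 0, 0, 0, 0.0005, 0.045],
  [0, 0, 0, 0, 0, 0.001, 0.045],
  [0, 0, 0, 0, 0, 0.001, 0.045],
])

```text
time_s: 23.0
tcp_pos: [430.2, -306.5, 14.1]
eef_rot: [3.141, 0.001, 1.57]
contact_force: [-2.5, 1.8, 8.4]
finger_gap: 59.3
finger_force: 54.8
```

Call:
jog_arm([
  [0, 0, 0, 0, 0, 0, 0.062],
  [0, 0, 0, 0, 0, 0, 0.068],
  [0, 0, 0, 0, 0, 0, 0.075],
  [0, 0, 0, 0, 0, 0, 0.08],
  [0, 0, 0, 0, 0, 0, 0.08],
  [0, 0, 0, 0, 0, -0.008, 0.08],
  [0, 0, 0, 0, 0, -0.03, 0.085],
  [0, 0, 0, 0, 0, -0.06, 0.085],
  [0, 0, 0, 0, 0, -0.095, 0.085],
  [0, 0, 0, 0, 0, -0.125, 0.085],
  [0, 0, 0, 0.003, 0.01, -0.14, 0.085],
  [0, 0, 0, 0.01, 0.035, -0.145, 0.085],
  [0, 0, 0, 0.02, 0.067, -0.145, 0.085],
  [0, 0, 0, 0.03, 0.1, -0.145, 0.085],
  [0, 0, 0, 0.04, 0.133, -0.145, 0.085],
  [0, 0, 0, 0.048, 0.16, -0.145, 0.085],
  [0, 0, 0, 0.051, 0.171, -0.145, 0.085],
  [0, 0, 0, 0.052, 0.174, -0.145, 0.085],
  [0, 0, 0, 0.052, 0.174, -0.145, 0.085],
  [0, 0, 0, 0.052, 0.174, -0.145, 0.085],
])

```text
time_s: 25.0
tcp_pos: [603.1, -254.5, 158.0]
eef_rot: [-3.141, -0.0, 1.57]
contact_force: [0.4, -0.0, 0.1]
finger_gap: 84.7
finger_force: 0.0
```

```bash
python3 - <<'E'
from h import *
f=grab('wrist','w7'); print(f['s']['tcp_pos'],f['s']['eef_rot'])
for c in ('red','blue'):
    for a,e in blobs(f,c,300,130,60):
        print(c,int(a),np.round(e[0]),np.round(e[1]),*[np.round(onz(f,*e[0],z)[:2],1) for z in (5,48,55)])
E
```

```text
[ 603.11477664 -254.50988969  157.96826196] [-3.14108905e+00 -8.58653255e-05  1.56976800e+00]
red 5180 [316. 234.] [79. 86.] [ 605.3 -264.7] [ 605.1 -252.2] [ 605.1 -250.1]
blue 10055 [114. 283.] [108. 128.] [ 419.2 -311.3] [ 446.1 -292. ] [ 450.5 -288.8]
```

View pics/w7.png

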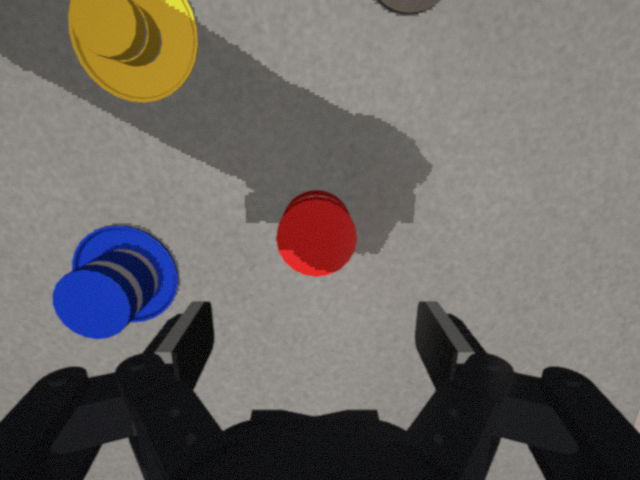

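Blue stands in its saucer. The red lid is at (316,237), so red is at about (605,-252.5). Grip it.

Call:
jog_arm([
  [0, 0, 0, 0.001, 0.0015, 0.02, 0.085],
  [0, 0, 0, 0.001, 0.0015, 0.05, 0.085],
  [0, 0, 0, 0.001, 0.0015, 0.085, 0.085],
  [0, 0, 0, 0.001, 0.0015, 0.115, 0.085],
  [0, 0, 0, 0.001, 0.0015, 0.132, 0.085],
  [0, 0, 0, 0.001, 0.0015, 0.141, 0.085],
  [0, 0, 0, 0.001, 0.0015, 0.147, 0.085],
  [0, 0, 0, 0.001, 0.0015, 0.147, 0.075],
  [0, 0, 0, 0.001, 0.0015, 0.147, 0.068],
  [0, 0, 0, 0.001, 0.0015, 0.147, 0.063],
  [0, 0, 0, 0.001, 0.0015, 0.147, 0.058],
  [0, 0, 0, 0.001, 0.0015, 0.147, 0.05],
  [0, 0, 0, 0.001, 0.0015, 0.147, 0.045],
  [0, 0, 0, 0.001, 0.0015, 0.147, 0.045],
  [0, 0, 0, 0.001, 0.0015, 0.147, 0.045],
  [0, 0, 0, 0.001, 0.0015, 0.147, 0.045],
])

```text
time_s: 26.65
tcp_pos: [606.1, -253.8, 12.3]
eef_rot: [3.14, 0.001, 1.57]
contact_force: [-2.0, 0.3, 5.7]
finger_gap: 59.1
finger_force: 54.0
```

Call:
jog_arm([
  [0, 0, 0, 0, 0, -0.004, 0.045],
  [0, 0, 0, 0, 0, -0.015, 0.045],
  [0, 0, 0, 0, 0, -0.035, 0.045],
  [0, 0, 0, 0, 0, -0.06, 0.045],
  [0, 0, 0, 0, 0, -0.09, 0.045],
  [0, 0, 0, 0, 0, -0.12, 0.045],
  [0, 0, 0, 0, 0, -0.14, 0.045],
  [0, 0, 0, 0.005, -0.001, -0.15, 0.045],
  [0, 0, 0, 0.02, -0.004, -0.15, 0.045],
  [0, 0, 0, 0.045, -0.009, -0.15, 0.045],
  [0, 0, 0, 0.08, -0.016, -0.15, 0.045],
  [0, 0, 0, 0.12, -0.024, -0.15, 0.045],
  [0, 0, 0, 0.16, -0.032, -0.15, 0.045],
  [0, 0, 0, 0.2, -0.04, -0.15, 0.045],
  [0, 0, 0, 0.24, -0.049, -0.15, 0.045],
  [0, 0, 0, 0.275, -0.056, -0.15, 0.045],
  [0, 0, 0, 0.3, -0.061, -0.15, 0.045],
  [0, 0, 0, 0.315, -0.064, -0.15, 0.045],
  [0, 0, 0, 0.32, -0.065, -0.15, 0.045],
  [0, 0, 0, 0.32, -0.065, -0.15, 0.045],
])

```text
time_s: 28.65
tcp_pos: [539.9, 67.1, 160.2]
eef_rot: [-3.141, 0.0, 1.571]
contact_force: [0.4, 0.1, -1.4]
finger_gap: 59.4
finger_force: 54.3
```

Call:
jog_arm([
  [0, 0, 0, 0.005, -0.001, 0, 0.045],
  [0, 0, 0, 0.02, -0.004, 0, 0.045],
  [0, 0, 0, 0.045, -0.009, 0, 0.045],
  [0, 0, 0, 0.08, -0.016, 0, 0.045],
  [0, 0, 0, 0.12, -0.025, 0, 0.045],
  [0, 0, 0, 0.16, -0.033, 0, 0.045],
  [0, 0, 0, 0.2, -0.041, 0.005, 0.045],
  [0, 0, 0, 0.23, -0.048, 0.015, 0.045],
  [0, 0, 0, 0.25, -0.052, 0.025, 0.045],
  [0, 0, 0, 0.259, -0.054, 0.03, 0.045],
  [0, 0, 0, 0.261, -0.054, 0.032, 0.045],
  [0, 0, 0, 0.261, -0.054, 0.032, 0.045],
  [0, 0, 0, 0.261, -0.054, 0.032, 0.045],
])

```text
time_s: 29.95
tcp_pos: [487.3, 326.9, 129.2]
eef_rot: [3.141, 0.0, 1.569]
contact_force: [-0.9, 0.8, -2.0]
finger_gap: 59.3
finger_force: 54.3
```

```bash
python3 - <<'E'
from h import *
f=grab('wrist','w8'); print(f['s']['tcp_pos'],f['s']['contact_force'])
print(load('w6')['s']['tcp_pos'])
E
```

```text
[487.30229878 326.85393999 129.24244736] [-0.93230714  0.84389546 -1.96495174]
[ 428.87756087 -303.93404432  129.67995572]
```

View pics/w8.png

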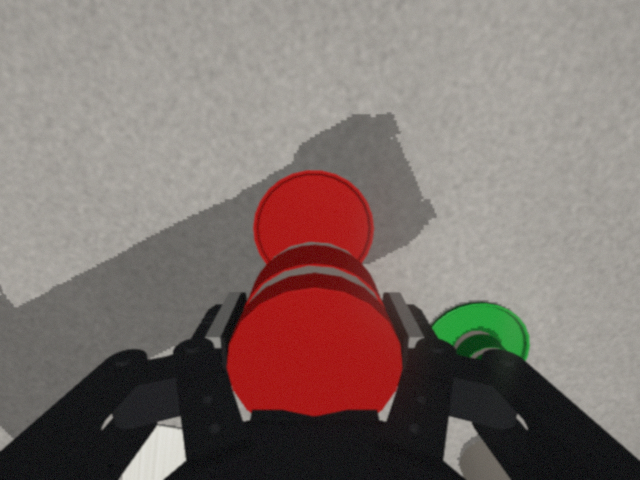

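The red pot is held upright, lid at (315,365). The red saucer centre is at about (313.5,228). Lower.

Call:
jog_arm([
  [0, 0, 0, -0.0005, -0.001, 0.01, 0.045],
  [0, 0, 0, -0.0005, -0.001, 0.03, 0.045],
  [0, 0, 0, -0.0005, -0.001, 0.055, 0.045],
  [0, 0, 0, -0.0005, -0.001, 0.08, 0.045],
  [0, 0, 0, -0.0005, -0.001, 0.098, 0.045],
  [0, 0, 0, -0.0005, -0.001, 0.107, 0.045],
  [0, 0, 0, -0.0005, -0.001, 0.111, 0.045],
  [0, 0, 0, -0.0005, -0.001, 0.113, 0.045],
  [0, 0, 0, -0.0005, -0.001, 0.114, 0.045],
  [0, 0, 0, -0.0005, -0.001, 0.1145, 0.045],
  [0, 0, 0, -0.0005, -0.001, 0.1145, 0.045],
])

```text
time_s: 31.1
tcp_pos: [486.5, 327.7, 15.3]
eef_rot: [3.14, -0.001, 1.57]
contact_force: [0.6, 0.8, -0.6]
finger_gap: 59.2
finger_force: 54.3
```

Call:
jog_arm([
  [0, 0, 0, 0, 0, 0.0005, 0.045],
  [0, 0, 0, 0, 0, 0.001, 0.045],
  [0, 0, 0, 0, 0, 0.001, 0.045],
])

```text
time_s: 31.4
tcp_pos: [486.5, 327.8, 15.3]
eef_rot: [3.139, -0.001, 1.57]
contact_force: [-1.8, -2.0, 9.3]
finger_gap: 58.6
finger_force: 55.1
```

Contact. Release, rise and back off towards the left.

Call:
jog_arm([
  [0, 0, 0, 0, 0, 0, 0.062],
  [0, 0, 0, 0, 0, 0, 0.068],
  [0, 0, 0, 0, 0, 0, 0.075],
  [0, 0, 0, 0, 0, 0, 0.08],
  [0, 0, 0, 0, 0, 0, 0.08],
  [0, 0, 0, 0, 0, -0.008, 0.08],
  [0, 0, 0, 0, 0, -0.03, 0.085],
  [0, 0, 0, 0, 0, -0.06, 0.085],
  [0, 0, 0, 0, 0, -0.095, 0.085],
  [0, 0, 0, 0, 0, -0.13, 0.085],
  [0, 0, 0, 0.005, -0.01, -0.16, 0.085],
  [0, 0, 0, 0.02, -0.03, -0.18, 0.085],
  [0, 0, 0, 0.05, -0.06, -0.19, 0.085],
  [0, 0, 0, 0.085, -0.1, -0.19, 0.085],
  [0, 0, 0, 0.11, -0.14, -0.19, 0.085],
  [0, 0, 0, 0.13, -0.17, -0.19, 0.085],
  [0, 0, 0, 0.14, -0.19, -0.19, 0.085],
  [0, 0, 0, 0.14, -0.19, -0.19, 0.085],
  [0, 0, 0, 0.14, -0.19, -0.19, 0.085],
])

```text
time_s: 33.3
tcp_pos: [295.7, 467.4, 203.8]
eef_rot: [3.141, -0.0, 1.571]
contact_force: [0.1, 0.3, 0.2]
finger_gap: 84.9
finger_force: 0.0
```

```bash
python3 - <<'E'
from h import *
t=grab('top','t9')
g=cv2.convertScaleAbs(t['img'][150:360,90:510],alpha=1.8)
cv2.imwrite('pics/c9.png',cv2.resize(g,None,fx=1.9,fy=1.9,interpolation=cv2.INTER_CUBIC)[:,:,::-1])
E
```

```text
(no output)
```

View pics/c9.png

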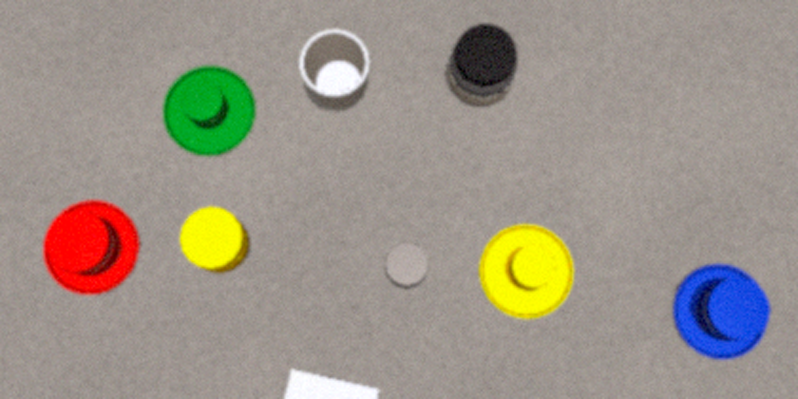

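All four pots stand in their own saucers, with the bystanders unmoved. I'll check the centring against the expected lid positions and look for any offset.

```bash
python3 - <<'E'
from h import *
t=load('t9')
for n,p,h in (('red',(486.5,328.5),58),('blue',(430.5,-305),58),('yellow',(468.5,-109.5),48),('green',(629.7,218),48)):
    q=np.array(proj(t,np.array([*p,h]))); print(n,np.round((q-[90,150])*1.9,1))
E
```

```text
red [ 75.2 240.4]
blue [736.5 307.4]
yellow [531.2 266.1]
green [200.3  99.4]
```

```bash
python3 -c "
from h import *
print(r.close_job())"
```

```text
the job is handed in; nothing more can be done
None
```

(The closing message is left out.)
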